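# Cover the glaze sample cups with plates from the tip-up rack

### The job

Cover every sample cup with one of the full-width clay plates, laid level on the rim so that the mouth is completely closed: press the near end of a plate in the rack to tip it up on its pad and take it by its raised far end. Leave the narrow look-alike plates lying in the rack, leave the cups standing upright, and at the end leave every pad of the rack pressed back down level.

Things in the scene. Friction and masses are not known exactly. Their poses are not given: they have to be found in the camera images.
- cover_a_center (a point): centre of a full-width flat cover plate: plain fired-clay rectangle 90 (its x) x 52 (its y) x 5 mm (its z), 50 g, at the start lying flush in a bay of the rack, x pointing away from the robot; all four are alike
- cover_b_center (a point): centre of a full-width flat cover plate: plain fired-clay rectangle 90 (its x) x 52 (its y) x 5 mm (its z), 50 g, at the start lying flush in a bay of the rack, x pointing away from the robot; all four are alike
- cover_c_center (a point): centre of a full-width flat cover plate: plain fired-clay rectangle 90 (its x) x 52 (its y) x 5 mm (its z), 50 g, at the start lying flush in a bay of the rack, x pointing away from the robot; all four are alike
- cover_d_center (a point): centre of a full-width flat cover plate: plain fired-clay rectangle 90 (its x) x 52 (its y) x 5 mm (its z), 50 g, at the start lying flush in a bay of the rack, x pointing away from the robot; all four are alike
- narrow_a_center (a point): centre of a look-alike plate that is too narrow: 90 (its x) x 30 (its y) x 5 mm, of the same clay, also in a bay of the rack; not wanted
- narrow_b_center (a point): centre of a look-alike plate that is too narrow: 90 (its x) x 30 (its y) x 5 mm, of the same clay, also in a bay of the rack; not wanted
- cup_0_rim (a point): centre of the open mouth, level with the rim, of a small white sample cup standing mouth up on the bench; 34 mm across the rim, 42 mm tall, 150 g, loose; z is up. Some starts have only three of the cups
- cup_1_rim (a point): centre of the open mouth, level with the rim, of a small white sample cup standing mouth up on the bench; 34 mm across the rim, 42 mm tall, 150 g, loose; z is up. Some starts have only three of the cups
- cup_2_rim (a point): centre of the open mouth, level with the rim, of a small white sample cup standing mouth up on the bench; 34 mm across the rim, 42 mm tall, 150 g, loose; z is up. Some starts have only three of the cups
- cup_3_rim (a point): centre of the open mouth, level with the rim, of a small white sample cup standing mouth up on the bench; 34 mm across the rim, 42 mm tall, 150 g, loose; z is up. Some starts have only three of the cups
- pad_0 (a joint): tilt of the leftmost (+y) bay's tipping pad, rad: 0 level, 0.6 stop, its far end up and near end down. The stiff hinge (0.10 N m) runs across the bay; the pad stays where it is left. Pressing the near end of the plate on it, 33 mm from the middle, with 3 to 4 N, 18 mm down, tips plate and pad together; a lip at the near end keeps the plate from sliding off
- pad_0_mid (a point): middle of the top face of the leftmost (+y) bay's aluminium pad, right over the hinge, 35 mm above the bench when level; x points along the pad away from the robot, y along the hinge. The pad is 40 mm wide and reaches from 47 mm before to 38 mm beyond this point; the plate lies on it, its centre about 2 mm beyond this point
- pad_1 (a joint): tilt of the second from left bay's tipping pad, rad: 0 level, 0.6 stop, its far end up and near end down. The stiff hinge (0.10 N m) runs across the bay; the pad stays where it is left. Pressing the near end of the plate on it, 33 mm from the middle, with 3 to 4 N, 18 mm down, tips plate and pad together; a lip at the near end keeps the plate from sliding off
- pad_1_mid (a point): middle of the top face of the second from left bay's aluminium pad, right over the hinge, 35 mm above the bench when level; x points along the pad away from the robot, y along the hinge. The pad is 40 mm wide and reaches from 47 mm before to 38 mm beyond this point; the plate lies on it, its centre about 2 mm beyond this point
- pad_2 (a joint): tilt of the third from left bay's tipping pad, rad: 0 level, 0.6 stop, its far end up and near end down. The stiff hinge (0.10 N m) runs across the bay; the pad stays where it is left. Pressing the near end of the plate on it, 33 mm from the middle, with 3 to 4 N, 18 mm down, tips plate and pad together; a lip at the near end keeps the plate from sliding off
- pad_2_mid (a point): middle of the top face of the third from left bay's aluminium pad, right over the hinge, 35 mm above the bench when level; x points along the pad away from the robot, y along the hinge. The pad is 40 mm wide and reaches from 47 mm before to 38 mm beyond this point; the plate lies on it, its centre about 2 mm beyond this point
- pad_3 (a joint): tilt of the third from right bay's tipping pad, rad: 0 level, 0.6 stop, its far end up and near end down. The stiff hinge (0.10 N m) runs across the bay; the pad stays where it is left. Pressing the near end of the plate on it, 33 mm from the middle, with 3 to 4 N, 18 mm down, tips plate and pad together; a lip at the near end keeps the plate from sliding off
- pad_3_mid (a point): middle of the top face of the third from right bay's aluminium pad, right over the hinge, 35 mm above the bench when level; x points along the pad away from the robot, y along the hinge. The pad is 40 mm wide and reaches from 47 mm before to 38 mm beyond this point; the plate lies on it, its centre about 2 mm beyond this point
- pad_4 (a joint): tilt of the second from right bay's tipping pad, rad: 0 level, 0.6 stop, its far end up and near end down. The stiff hinge (0.10 N m) runs across the bay; the pad stays where it is left. Pressing the near end of the plate on it, 33 mm from the middle, with 3 to 4 N, 18 mm down, tips plate and pad together; a lip at the near end keeps the plate from sliding off
- pad_4_mid (a point): middle of the top face of the second from right bay's aluminium pad, right over the hinge, 35 mm above the bench when level; x points along the pad away from the robot, y along the hinge. The pad is 40 mm wide and reaches from 47 mm before to 38 mm beyond this point; the plate lies on it, its centre about 2 mm beyond this point
- pad_5 (a joint): tilt of the rightmost (-y) bay's tipping pad, rad: 0 level, 0.6 stop, its far end up and near end down. The stiff hinge (0.10 N m) runs across the bay; the pad stays where it is left. Pressing the near end of the plate on it, 33 mm from the middle, with 3 to 4 N, 18 mm down, tips plate and pad together; a lip at the near end keeps the plate from sliding off
- pad_5_mid (a point): middle of the top face of the rightmost (-y) bay's aluminium pad, right over the hinge, 35 mm above the bench when level; x points along the pad away from the robot, y along the hinge. The pad is 40 mm wide and reaches from 47 mm before to 38 mm beyond this point; the plate lies on it, its centre about 2 mm beyond this point
- rack_mid (a point): centre of the top of the wooden tip-up rack: 114 deep (x) x 392 wide (y) x 40 mm tall, fixed, six bays side by side 64 mm apart, each 56 wide and 99 mm long. The bay walls are flush with the plates, so a level plate cannot be gripped; once tipped, the far 20 mm of the plate stand clear of the walls and can be gripped across its width
Mind the look-alikes: they are no part of the job. Leave any brown or turquoise look-alike of the part that bears cup_1_rim alone.

How it is judged:
At the end, for the whole second after the job is handed in: Each cup, upright within 0.1 rad, has a full-width plate resting level (0.06 rad) on its rim, the cup axis within 26 mm of the plate centre along it and 9 mm across; narrow plates within 20 mm of where they lay; all pads level within 0.1 rad (((x of cup_0_rim in the frame of cover_a_center between -0.026 and 0.026 m and y of cup_0_rim in the frame of cover_a_center between -0.009 and 0.009 m and distance between cup_0_rim and cover_a_center below 0.029 m and angle between cover_a_center's own z axis and vertical below 0.06 rad and height (world z) of cover_a_center between 0.041 and 0.048 m) or (x of cup_0_rim in the frame of cover_b_center between -0.026 and 0.026 m and y of cup_0_rim in the frame of cover_b_center between -0.009 and 0.009 m and distance between cup_0_rim and cover_b_center below 0.029 m and angle between cover_b_center's own z axis and vertical below 0.06 rad and height (world z) of cover_b_center between 0.041 and 0.048 m) or (x of cup_0_rim in the frame of cover_c_center between -0.026 and 0.026 m and y of cup_0_rim in the frame of cover_c_center between -0.009 and 0.009 m and distance between cup_0_rim and cover_c_center below 0.029 m and angle between cover_c_center's own z axis and vertical below 0.06 rad and height (world z) of cover_c_center between 0.041 and 0.048 m) or (x of cup_0_rim in the frame of cover_d_center between -0.026 and 0.026 m and y of cup_0_rim in the frame of cover_d_center between -0.009 and 0.009 m and distance between cup_0_rim and cover_d_center below 0.029 m and angle between cover_d_center's own z axis and vertical below 0.06 rad and height (world z) of cover_d_center between 0.041 and 0.048 m)) and ((x of cup_1_rim in the frame of cover_a_center between -0.026 and 0.026 m and y of cup_1_rim in the frame of cover_a_center between -0.009 and 0.009 m and distance between cup_1_rim and cover_a_center below 0.029 m and angle between cover_a_center's own z axis and vertical below 0.06 rad and height (world z) of cover_a_center between 0.041 and 0.048 m) or (x of cup_1_rim in the frame of cover_b_center between -0.026 and 0.026 m and y of cup_1_rim in the frame of cover_b_center between -0.009 and 0.009 m and distance between cup_1_rim and cover_b_center below 0.029 m and angle between cover_b_center's own z axis and vertical below 0.06 rad and height (world z) of cover_b_center between 0.041 and 0.048 m) or (x of cup_1_rim in the frame of cover_c_center between -0.026 and 0.026 m and y of cup_1_rim in the frame of cover_c_center between -0.009 and 0.009 m and distance between cup_1_rim and cover_c_center below 0.029 m and angle between cover_c_center's own z axis and vertical below 0.06 rad and height (world z) of cover_c_center between 0.041 and 0.048 m) or (x of cup_1_rim in the frame of cover_d_center between -0.026 and 0.026 m and y of cup_1_rim in the frame of cover_d_center between -0.009 and 0.009 m and distance between cup_1_rim and cover_d_center below 0.029 m and angle between cover_d_center's own z axis and vertical below 0.06 rad and height (world z) of cover_d_center between 0.041 and 0.048 m)) and ((x of cup_2_rim in the frame of cover_a_center between -0.026 and 0.026 m and y of cup_2_rim in the frame of cover_a_center between -0.009 and 0.009 m and distance between cup_2_rim and cover_a_center below 0.029 m and angle between cover_a_center's own z axis and vertical below 0.06 rad and height (world z) of cover_a_center between 0.041 and 0.048 m) or (x of cup_2_rim in the frame of cover_b_center between -0.026 and 0.026 m and y of cup_2_rim in the frame of cover_b_center between -0.009 and 0.009 m and distance between cup_2_rim and cover_b_center below 0.029 m and angle between cover_b_center's own z axis and vertical below 0.06 rad and height (world z) of cover_b_center between 0.041 and 0.048 m) or (x of cup_2_rim in the frame of cover_c_center between -0.026 and 0.026 m and y of cup_2_rim in the frame of cover_c_center between -0.009 and 0.009 m and distance between cup_2_rim and cover_c_center below 0.029 m and angle between cover_c_center's own z axis and vertical below 0.06 rad and height (world z) of cover_c_center between 0.041 and 0.048 m) or (x of cup_2_rim in the frame of cover_d_center between -0.026 and 0.026 m and y of cup_2_rim in the frame of cover_d_center between -0.009 and 0.009 m and distance between cup_2_rim and cover_d_center below 0.029 m and angle between cover_d_center's own z axis and vertical below 0.06 rad and height (world z) of cover_d_center between 0.041 and 0.048 m)) and ((x of cup_3_rim in the frame of cover_a_center between -0.026 and 0.026 m and y of cup_3_rim in the frame of cover_a_center between -0.009 and 0.009 m and distance between cup_3_rim and cover_a_center below 0.029 m and angle between cover_a_center's own z axis and vertical below 0.06 rad and height (world z) of cover_a_center between 0.041 and 0.048 m) or (x of cup_3_rim in the frame of cover_b_center between -0.026 and 0.026 m and y of cup_3_rim in the frame of cover_b_center between -0.009 and 0.009 m and distance between cup_3_rim and cover_b_center below 0.029 m and angle between cover_b_center's own z axis and vertical below 0.06 rad and height (world z) of cover_b_center between 0.041 and 0.048 m) or (x of cup_3_rim in the frame of cover_c_center between -0.026 and 0.026 m and y of cup_3_rim in the frame of cover_c_center between -0.009 and 0.009 m and distance between cup_3_rim and cover_c_center below 0.029 m and angle between cover_c_center's own z axis and vertical below 0.06 rad and height (world z) of cover_c_center between 0.041 and 0.048 m) or (x of cup_3_rim in the frame of cover_d_center between -0.026 and 0.026 m and y of cup_3_rim in the frame of cover_d_center between -0.009 and 0.009 m and distance between cup_3_rim and cover_d_center below 0.029 m and angle between cover_d_center's own z axis and vertical below 0.06 rad and height (world z) of cover_d_center between 0.041 and 0.048 m)) and angle between each of cup_0_rim, cup_1_rim, cup_2_rim, cup_3_rim's own z axis and vertical below 0.1 rad and distance of each of narrow_a_center, narrow_b_center from where it was at the start of the episode below 0.02 m and value of joint each of pad_0, pad_1, pad_2, pad_3, pad_4, pad_5 below 0.1 rad); the robot touches nothing.
It fails at once if a narrow plate is lifted out of the rack (height (world z) of any of narrow_a_center, narrow_b_center above 0.08 m).
Of cup_0, cup_1, cup_2, cup_3 only 3 to 4 are there at a start; the rules pass over those that are not, and their reading is None.
At some moment in a run one of cup_0, cup_1, cup_2, cup_3 may be knocked a few centimetres aside while the robot is not near it.
It also fails if it takes over 210 s, if anything falls off the work surface, if the arm or the gripper's body presses on something with over 40 N, if the wrist force passes 120 N, or if a joint passes its speed limit or range.

### The arm

A 7-joint arm with a two-finger parallel gripper is mounted at the origin on a cart in front of the work surface, level with it; the furniture and walls round the work are solid. World frame = base frame: x ahead of the robot, y to its left, z up, the work surface at z = 0. Lengths are in m, angles in rad, forces in N, time in s.
With the tool pointing down it reaches from about 0.425 to 0.925 m from the base axis. Payload 6.8 kg.
Tool frame: the origin (TCP) lies on the centre line of the jaws, within the pads' length; the fingertips stand 17 mm ahead of it and the grasp point (between the pads) lies 2 mm behind it; z points along the fingers, x is the direction in which the jaws open and shut, and the axes are right-handed (so a half turn about z gives the same grasp; the last joint's range is limited). The gripper opens to 85 mm and grips with 20 to 120 N. Pads are 22 mm wide; open, the fingers measure 114 mm over their backs; the gripper's body (76 mm by 85 mm) begins 54 mm behind the grasp point. The pads swing forward as they close: fully open they stand 13 mm farther back than shut.
Start: joints at [1.042, 0.477, 0.022, 1.555, -0.011, 1.109, -0.083], TCP at [0.276, -0.616, 0.248] pointing down, gripper open.
Joint ranges: [-2.96, 2.96], [-0.34, 2.1], [-1.41, 1.46], [0.24, 2.44], [-1.37, 4.51], [0.17, 1.92], [-2.96, 2.96]. Speed limits (rad/s): [2.39, 2.39, 3.14, 3.14, 3.14, 3.14, 3.14].

### API

Orientations are given as a rotation vector (axis times angle).
In Python, from bench import r gives the robot as it stands.
- The arm moves only by the tool arm_command, never from a script. Its argument "increments" is a list of rows, each a list of 3 entries, a list of its own where there are three numbers: the shift along the world's x, y, z in m, then the turn, a rotation vector about the world's x, y, z in rad, then the opening in per cent of the stroke, from 0 (shut) to 100 (fully open). A call has 1 to 10 rows; each row is the pose to reach, as a shift and turn from the pose commanded when the call began; what a row does not reach only later rows make up. A row lasts 1/10 s, in which the tool goes at most 50 mm and 8.59 degrees, less where a joint would pass 70% of its speed; a pose out of reach is approached as far as the arm can. A call with a gripper value outside its range is refused whole. The fingers move at their own pace and stop on an object; "newtons" is the grip in N (left out, the last holds). Time passes only in rows, so rows that repeat a pose let the fingers close. It gives the time, the measured TCP pose, the force and the opening at its end, in the units of the state.
- r.get_obs(): the state, without advancing time (a new reading comes with each control period).
- r.grab_frame(name): name is "scene" or "top" or "wrist"; returns the picture (400x640x3 uint8, blue, green, red); there is no depth.
- r.camera_model(name): a dict with "camera_matrix" (3x3 intrinsics, pixels), "camera_from_world" (4x4, takes a point from world to camera coordinates). Camera axes: x right, y down, z forward; pixel columns grow to the right and rows downward; lengths in m; the calibration is good to about 2 mm. A picture is of the moment at which its call begins: read the wrist's pose just before it. camera_model takes no time and is no camera call; for the wrist camera it gives the pose at the moment of the call.
- r.hand_in(): hands the job in, once; it reports no verdict.
The state is a dict: "clock": time; "joints": joint angles; "qvel": joint speeds; "tau": joint torques, N m; "tcp_pos": TCP position; "orientation": TCP orientation; "contact_force": force on the tool from outside, world axes, zero at the start; "moment": the same for the moment, N m; "grip_width": finger opening in m.
Only numpy, scipy, OpenCV 4.12 (cv2) and the standard library are available. Lean on these libraries where they do the work, as an engineer would, in place of code of your own. Each camera call takes 0.05 s, during which the arm holds its last target. There are 200 camera calls.

## Working session

There is one attempt and no reset: what is moved stays moved. The work goes in short steps, Python scripts to look and compute and a tool call to move; the robot and the scene stay as the last step left them, time stands still between calls to the robot, and variables do not carry over. Pictures are saved under pics/ and viewed, about 12 in all and at most 16, crops included, and the job is handed in when it is done.

Besides the shell and the picture viewer there is one more tool, called after "Call:" by a JSON object that holds its "fn" and its "kwargs", one argument or row to a line. arm_command: Moves the arm, as the interface text tells. Its arguments: {"type":"object","properties":{"increments":{"type":"array","items":{"type":"array"}},"newtons":{"type":"number"}},"required":["increments"]}

```bash
ls; mkdir -p pics; python3 - <<'E'
from bench import r
import cv2,numpy as np
print(r.get_obs())
for n in("scene","top"):
    im=r.grab_frame(n);cv2.imwrite(f"pics/{n}0.png",im);m=r.camera_model(n);print(n,np.round(m["camera_matrix"],1).tolist(),np.round(m["camera_from_world"],3).tolist())
E
```

```text
pics
{'clock': 0.0, 'joints': array([ 1.04188386,  0.47780982,  0.02235516,  1.55647351, -0.01149931,
        1.10928586, -0.08312002]), 'qvel': array([ 8.33474569e-04,  2.42537555e-03, -3.63802742e-04, -1.46477903e-03,
       -6.68230851e-04, -1.82084688e-04,  3.42321552e-05]), 'tau': array([-5.12943006e-04, -5.96452010e+01,  1.60787769e+00, -2.81195533e+01,
        1.24394751e-02,  9.34407057e-03,  7.05484652e-06]), 'tcp_pos': array([ 0.27548543, -0.61560139,  0.24731015]), 'orientation': array([-2.63566483e+00,  1.70802304e+00,  2.55240828e-03]), 'contact_force': array([ 0.64292895,  0.07472779, -0.05869562]), 'moment': array([ 0.054575  ,  0.02323264, -0.00364198]), 'grip_width': 0.08532605863251404}
scene [[502.0, 0.0, 322.1], [0.0, 502.0, 200.7], [0.0, 0.0, 1.0]] [[0.492, -0.871, 0.017, -0.341], [-0.397, -0.242, -0.885, 0.223], [0.775, 0.428, -0.465, 0.667], [0.0, 0.0, 0.0, 1.0]]
top [[368.8, 0.0, 321.5], [0.0, 368.8, 202.0], [0.0, 0.0, 1.0]] [[-0.004, -1.0, 0.021, -0.126], [-0.993, 0.002, -0.116, 0.481], [0.116, -0.021, -0.993, 0.833], [0.0, 0.0, 0.0, 1.0]]
```

View pics/top0.png

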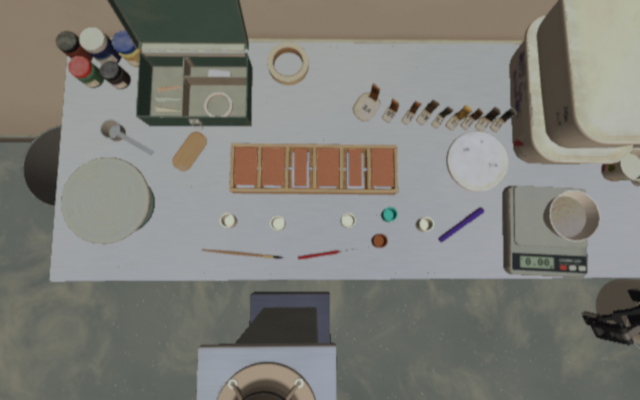

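View pics/scene0.png

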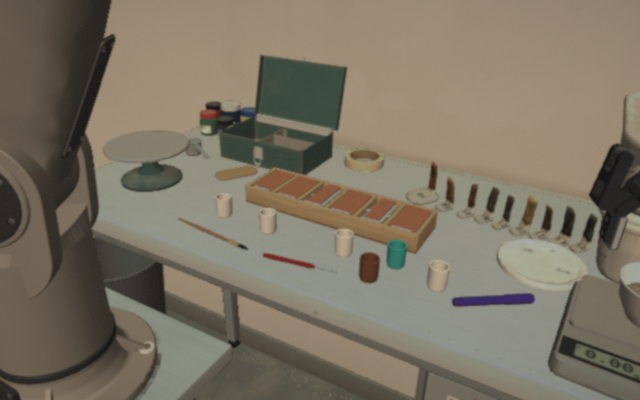

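```bash
cat > h.py <<'E'
from bench import r
import cv2,numpy as np
def ray(m,u,v,z):
    K=np.array(m["camera_matrix"]);T=np.array(m["camera_from_world"]);R=T[:3,:3]
    c=-R.T@T[:3,3];d=R.T@np.linalg.inv(K)@np.array([u,v,1.]);return c+d*(z-c[2])/d[2]
def proj(m,p):
    q=np.array(m["camera_matrix"])@(np.array(m["camera_from_world"])@np.r_[p,1])[:3];return q[:2]/q[2]
E
python3 - <<'E'
from h import *
im=cv2.imread("pics/top0.png");m=r.camera_model("top")
print("cam",ray(m,320,200,5),-np.array(m["camera_from_world"])[:3,:3].T@np.array(m["camera_from_world"])[:3,3])
c=im[130:260,200:450];cv2.imwrite("pics/crop0.png",cv2.resize(c,None,fx=3.2,fy=3.2,interpolation=cv2.INTER_CUBIC))
hsv=cv2.cvtColor(im,cv2.COLOR_BGR2HSV)
# cream cups: warm & bright against bluish bench
b,g,rr=[im[...,i].astype(int) for i in range(3)]
mk=((rr-b>5)&(g>120)).astype(np.uint8)
mk[:202]=0;mk[245:]=0;mk[:,:205]=0;mk[:,450:]=0
n,l,s,ce=cv2.connectedComponentsWithStats(mk)
for i in range(1,n):
    if s[i,4]>30: print("cup",s[i],ce[i].round(1),ray(m,*ce[i],.042).round(4))
mk=cv2.inRange(hsv,(3,110,90),(12,255,255));mk[:140]=0;mk[200:]=0;mk[:,:225]=0;mk[:,402:]=0
n,l,s,ce=cv2.connectedComponentsWithStats(mk)
for i in range(1,n):
    if s[i,4]>100: print("plate",s[i],ce[i].round(1),ray(m,*ce[i],.040).round(4))
E
```

```text
cam [-0.12018943 -0.03689202  5.        ] [ 0.38146851 -0.10873058  0.88502286]
cup [219 213  18  15 179] [227.8 220.2] [0.4383 0.0868 0.042 ]
cup [341 213  15  15 171] [347.5 219.9] [ 0.4381 -0.1864  0.042 ]
cup [270 216  16  15 182] [277.3 222.9] [ 0.4318 -0.0259  0.042 ]
cup [419 217  15  15 147] [425.2 224.1] [ 0.4281 -0.3652  0.042 ]
plate [234 147  23  39 831] [245.2 165.2] [0.5662 0.0502 0.04  ]
plate [262 148  23  38 810] [272.6 165.8] [ 0.5649 -0.0136  0.04  ]
plate [294 148  13  37 414] [300.  165.7] [ 0.5651 -0.0772  0.04  ]
plate [317 148  22  39 808] [327.5 166.4] [ 0.5636 -0.1413  0.04  ]
plate [348 149  14  36 399] [354.9 166.3] [ 0.5636 -0.2054  0.04  ]
plate [371 149  23  38 812] [382.2 166.7] [ 0.5629 -0.2694  0.04  ]
```

View pics/crop0.png

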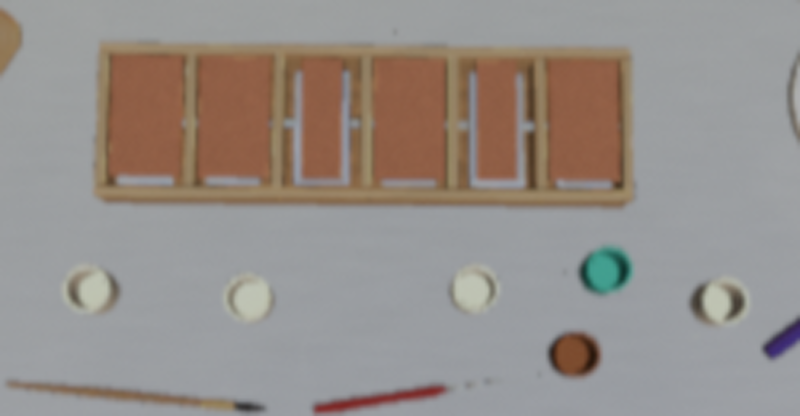

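Four white cups sit at about (228,220), (277,223), (348,220) and (425,224) in the top view. The turquoise cup (389,215) and brown cup (379,241) are look-alikes and stay untouched. Full-width plates (23 px) lie in bays 0, 1, 3 and 5; bays 2 and 4 hold narrow ones (13 px). I'll start with bay 5.

Call:
{"fn": "arm_command", "kwargs": {
  "increments": [
    [[0.12,0.18,0],[0,0,-0.2],0],
    [[0.252,0.347,-0.05],[0,0,-0.435],0],
    [[0.252,0.347,-0.09],[0,0,-0.435],0],
    [[0.252,0.347,-0.09],[0,0,-0.435],0],
    [[0.252,0.347,-0.09],[0,0,-0.435],0],
    [[0.252,0.347,-0.09],[0,0,-0.435],0],
    [[0.252,0.347,-0.09],[0,0,-0.435],0],
    [[0.252,0.347,-0.09],[0,0,-0.435],0],
    [[0.252,0.347,-0.09],[0,0,-0.435],0],
    [[0.252,0.347,-0.09],[0,0,-0.435],0]
  ],
  "newtons": 40
}}

```text
clock: 1.1
tcp_pos: [0.5309, -0.2615, 0.1565]
orientation: [-2.215, 2.224, 0.006]
contact_force: [-0.4, -0.1, -0.2]
grip_width: -0.0002
```

Call:
{"fn": "arm_command", "kwargs": {
  "increments": [
    [[0,0,-0.05],[0,0,0],0],
    [[0,0,-0.085],[0,0,0],0],
    [[0,0,-0.095],[0,0,0],0],
    [[0,0,-0.1],[0,0,0],0],
    [[0,0,-0.105],[0,0,0],0],
    [[0,0,-0.105],[0,0,0],0]
  ]
}}

```text
clock: 1.7
tcp_pos: [0.5283, -0.2698, 0.0544]
orientation: [-2.205, 2.237, -0.003]
contact_force: [-0.3, -0.5, 0.1]
grip_width: 0.0003
```

Call:
{"fn": "arm_command", "kwargs": {
  "increments": [
    [[0,0,-0.004],[0,0,0],0],
    [[0,0,-0.008],[0,0,0],0],
    [[0,0,-0.01],[0,0,0],0],
    [[0,0,-0.01],[0,0,0],0]
  ]
}}

```text
clock: 2.1
tcp_pos: [0.5282, -0.2693, 0.0435]
orientation: [-2.205, 2.237, -0.002]
contact_force: [-0.2, 0.2, 2.1]
grip_width: 0.0001
```

Call:
{"fn": "arm_command", "kwargs": {
  "increments": [
    [[0,0,-0.002],[0,0,0],0],
    [[0,0,-0.004],[0,0,0],0],
    [[0,0,-0.004],[0,0,0],0]
  ]
}}

```text
clock: 2.4
tcp_pos: [0.5286, -0.2694, 0.0415]
orientation: [-2.205, 2.237, -0.002]
contact_force: [-5.7, 2.2, 22.5]
grip_width: -0.0005
```

```bash
python3 - <<'E'
from h import *
im=r.grab_frame("scene");m=r.camera_model("scene")
u,v=proj(m,[.56,-.27,.05]).astype(int);print(u,v)
cv2.imwrite("pics/s1.png",cv2.resize(im[max(0,v-60):v+60,u-80:u+80],None,fx=4,fy=4,interpolation=cv2.INTER_CUBIC))
E
```

```text
411 211
```

View pics/s1.png

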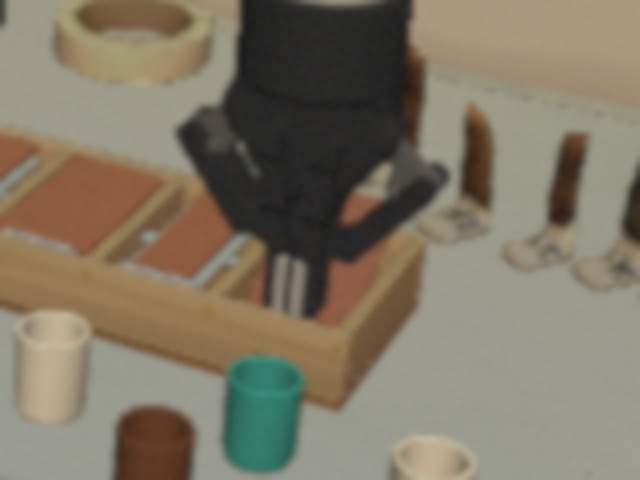

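Gripper closed in the bay at about (290,300) in the crop, and the 22 N at the expected height shows the tilt stop has been reached. Next I retreat and hover along the plate's normal.

Call:
{"fn": "arm_command", "kwargs": {
  "increments": [
    [[0,0,0.045],[0,0,0],0],
    [[0,0,0.09],[0,0,0],40],
    [[0.02,0,0.09],[0,-0.15,0],75],
    [[0.0325,0,0.08],[0,-0.3,0],75],
    [[0.0325,0,0.075],[0,-0.45,0],75],
    [[0.0325,0,0.07],[0,-0.6,0],75],
    [[0.0325,0,0.07],[0,-0.6,0],75],
    [[0.0325,0,0.07],[0,-0.6,0],75]
  ]
}}

```text
clock: 3.25
tcp_pos: [0.5626, -0.2606, 0.1147]
orientation: [-1.902, 1.907, -0.479]
contact_force: [0.7, 1.5, 0.6]
grip_width: 0.0639
```

```bash
python3 - <<'E'
from h import *
print(r.get_obs()["tcp_pos"],r.get_obs()["grip_width"])
im=r.grab_frame("scene");m=r.camera_model("scene")
u,v=proj(m,[.56,-.27,.05]).astype(int)
w=r.grab_frame("wrist");cv2.imwrite("pics/w2.png",w)
a=cv2.resize(im[v-60:v+60,u-80:u+80],(400,300),interpolation=cv2.INTER_CUBIC)
cv2.imwrite("pics/s2.png",np.hstack([a,cv2.resize(w,(400,300))]))
E
```

```text
[ 0.56263705 -0.26055868  0.11467913] 0.0639029872591647
```

View pics/s2.png

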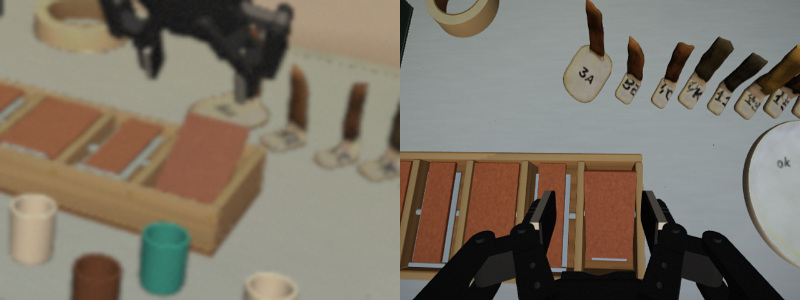

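The left half shows the plate raised at (205,155), and the right half is the wrist view. The pose was still settling, so I let it finish before descending.

Call:
{"fn": "arm_command", "kwargs": {
  "increments": [
    [[0,0,0],[0,0,0],75],
    [[0,0,0],[0,0,0],75],
    [[0,0,0],[0,0,0],75]
  ]
}}

```text
clock: 3.65
tcp_pos: [0.5639, -0.26, 0.1154]
orientation: [-1.904, 1.905, -0.479]
contact_force: [0.0, 0.6, -0.2]
grip_width: 0.0637
```

```bash
python3 - <<'E'
from h import *
from scipy.spatial.transform import Rotation as R
o=r.get_obs();print(o["joints"].round(3));print(R.from_rotvec(o["orientation"]).as_matrix().round(3))
E
```

```text
[ 0.69   0.449 -0.274  2.116 -0.877  0.199 -0.269]
[[ 0.011 -0.861  0.509]
 [-0.999  0.011  0.041]
 [-0.041 -0.509 -0.86 ]]
```

Joint 6 (0.199) is near its lower limit at this tilt, so I'll use 0.35 rad instead.

Call:
{"fn": "arm_command", "kwargs": {
  "increments": [
    [[0,0,0],[0,0.15,0],75],
    [[0,0,0],[0,0.25,0],75],
    [[0,0,0],[0,0.25,0],75],
    [[0,0,0],[0,0.25,0],75]
  ]
}}

```text
clock: 4.05
tcp_pos: [0.568, -0.258, 0.1171]
orientation: [-2.053, 2.05, -0.255]
contact_force: [2.1, 0.7, 0.5]
grip_width: 0.0643
```

```bash
cat >> h.py <<'E'
from scipy.spatial.transform import Rotation as R
def st():
    o=r.get_obs();M=R.from_rotvec(o["orientation"]).as_matrix()
    print("tcp",o["tcp_pos"].round(4),"tilt",round(float(np.arctan2(M[0,2],-M[2,2])),3),"roll",round(float(M[1,2]),3),"yaw",round(float(np.arctan2(M[1,0],M[0,0])),3),"F",o["contact_force"].round(1),"w",round(float(o["grip_width"]),4),"j",o["joints"].round(2),"t",o["clock"])
E
python3 -c "from h import *;st()"
```

```text
tcp [ 0.568  -0.258   0.1171] tilt 0.286 roll 0.039 yaw -1.564 F [2.1 0.7 0.5] w 0.0643 j [ 0.2   0.47  0.25  1.99 -0.55  0.51 -0.7 ] t 4.05
```

Call:
{"fn": "arm_command", "kwargs": {
  "increments": [
    [[0.0045,-0.011,-0.011],[-0.039,-0.06,-0.017],75],
    [[0.0045,-0.011,-0.011],[-0.039,-0.06,-0.017],75],
    [[0.0045,-0.011,-0.011],[-0.039,-0.06,-0.017],75],
    [[0.0045,-0.011,-0.011],[-0.039,-0.06,-0.017],75]
  ]
}}

```text
clock: 4.45
tcp_pos: [0.5675, -0.2718, 0.1045]
orientation: [-2.015, 2.052, -0.351]
contact_force: [0.0, 0.1, 0.9]
grip_width: 0.064
```

```bash
python3 -c "from h import *;st()"
```

```text
tcp [ 0.5675 -0.2718  0.1045] tilt 0.344 roll -0.001 yaw -1.588 F [0.  0.1 0.9] w 0.064 j [ 0.26  0.47  0.19  2.03 -0.61  0.39 -0.63] t 4.45
```

Call:
{"fn": "arm_command", "kwargs": {
  "increments": [
    [[0.005,0.003,0],[0,0,0],75],
    [[0.014,0.003,-0.022],[0,0,0],75],
    [[0.022,0.003,-0.045],[0,0,0],75],
    [[0.022,0.003,-0.045],[0,0,0],75],
    [[0.022,0.003,-0.045],[0,0,0],75]
  ]
}}

```text
clock: 4.95
tcp_pos: [0.59, -0.2683, 0.0594]
orientation: [-2.017, 2.051, -0.351]
contact_force: [0.2, 0.1, -0.3]
grip_width: 0.0639
```

Call:
{"fn": "arm_command", "kwargs": {
  "increments": [
    [[0,0,0],[0,0,0],50],
    [[0,0,0],[0,0,0],50],
    [[0,0,0],[0,0,0],50],
    [[0,0,0],[0,0,0],50],
    [[0,0,0],[0,0,0],50]
  ]
}}

```text
clock: 5.45
tcp_pos: [0.5905, -0.2688, 0.0602]
orientation: [-2.016, 2.051, -0.355]
contact_force: [-0.6, 0.3, 5.1]
grip_width: 0.0505
```

```bash
python3 - <<'E'
from h import *
st()
im=r.grab_frame("scene");m=r.camera_model("scene")
u,v=proj(m,[.56,-.27,.05]).astype(int)
w=r.grab_frame("wrist")
a=cv2.resize(im[v-60:v+60,u-80:u+80],(400,300),interpolation=cv2.INTER_CUBIC)
cv2.imwrite("pics/s3.png",np.hstack([a,cv2.resize(w,(400,300))]))
E
```

```text
tcp [ 0.5905 -0.2688  0.0602] tilt 0.346 roll -0.003 yaw -1.587 F [-0.6  0.3  5.1] w 0.0505 j [ 0.29  0.57  0.13  2.   -0.66  0.32 -0.59] t 5.45
```

View pics/s3.png

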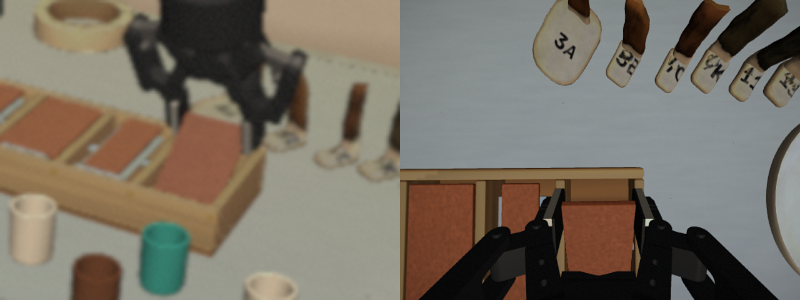

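The plate is gripped between the pads (right half, (600,235), width about 51 mm). I'll lift and level it above the rightmost cup.

Call:
{"fn": "arm_command", "kwargs": {
  "increments": [
    [[0,0,0.03],[0,0,0],50],
    [[0,0,0.07],[0,0,0],50],
    [[0,0,0.1],[0,0,0],50],
    [[-0.03,-0.02,0.1],[0,0.14,0],50],
    [[-0.06,-0.05,0.1],[0,0.28,0],50],
    [[-0.09,-0.08,0.09],[0,0.42,0],50],
    [[-0.1245,-0.0965,0.08],[0,0.56,0],50],
    [[-0.1245,-0.0965,0.06],[0,0.6,0],50],
    [[-0.1245,-0.0965,0.06],[0,0.6,0],50],
    [[-0.1245,-0.0965,0.06],[0,0.6,0],50]
  ]
}}

```text
clock: 6.55
tcp_pos: [0.4656, -0.3641, 0.1188]
orientation: [2.068, -2.1, -0.265]
contact_force: [-0.4, -0.3, 0.3]
grip_width: 0.0504
```

```bash
python3 - <<'E'
from h import *
st()
im=r.grab_frame("scene");m=r.camera_model("scene");t=r.grab_frame("top");cv2.imwrite("pics/t4f.png",t)
u,v=proj(m,[.44,-.365,.08]).astype(int)
a=cv2.resize(im[v-60:v+60,u-80:u+80],(400,300),interpolation=cv2.INTER_CUBIC)
b=cv2.resize(t[150:270,345:505],(400,300),interpolation=cv2.INTER_CUBIC)
cv2.imwrite("pics/s4.png",np.hstack([a,b]))
E
```

```text
tcp [ 0.4656 -0.3641  0.1188] tilt -0.256 roll -0.001 yaw -1.585 F [-0.4 -0.3  0.3] w 0.0504 j [ 0.12  0.65  0.53  1.75 -0.2   1.04 -0.87] t 6.55
```

View pics/s4.png

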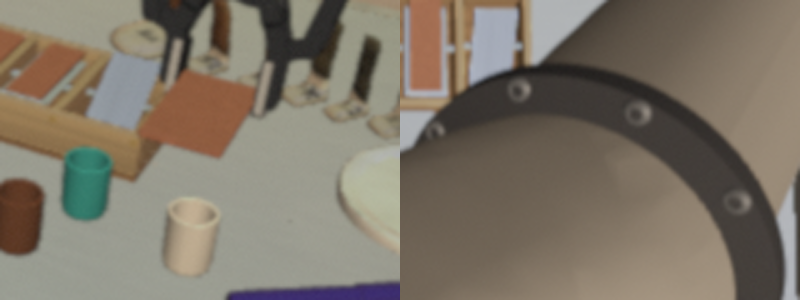

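```bash
python3 - <<'E'
from h import *
m=r.camera_model("scene");u,v=proj(m,[.44,-.365,.08]).astype(int)
f=lambda a,b,z:print(ray(m,u-80+a/2.5,v-60+b/2.5,z).round(4))
f(193,210,.042)
for a,b in((220,157),(258,88),(140,137)):f(a,b,.117)
E
```

```text
[ 0.4274 -0.3692  0.042 ]
[ 0.3787 -0.3914  0.117 ]
[ 0.473  -0.3882  0.117 ]
[ 0.3757 -0.3431  0.117 ]
```

The plate is level above the cup, with its centre near (0.427, -0.367) and the cup at (0.428, -0.367). Lowering now.

Call:
{"fn": "arm_command", "kwargs": {
  "increments": [
    [[0,-0.002,-0.035],[0,0,0],50],
    [[0,-0.002,-0.06],[0,0,0],50],
    [[0,-0.002,-0.069],[0,0,0],50],
    [[0,-0.002,-0.072],[0,0,0],50],
    [[0,-0.002,-0.073],[0,0,0],50],
    [[0,-0.002,-0.073],[0,0,0],50]
  ]
}}

```text
clock: 7.25
tcp_pos: [0.4662, -0.3674, 0.0476]
orientation: [2.067, -2.101, -0.261]
contact_force: [-0.5, -0.2, -0.5]
grip_width: 0.0507
```

Call:
{"fn": "arm_command", "kwargs": {
  "increments": [
    [[0,0,-0.001],[0,0,0],50],
    [[0,0,-0.0015],[0,0,0],50],
    [[0,0,-0.0015],[0,0,0],50]
  ]
}}

```text
clock: 7.55
tcp_pos: [0.4661, -0.3673, 0.0456]
orientation: [2.067, -2.101, -0.262]
contact_force: [0.7, -0.1, 3.3]
grip_width: 0.0506
```

Call:
{"fn": "arm_command", "kwargs": {
  "increments": [
    [[0,0,0],[0,0,0],72],
    [[0,0,0],[0,0,0],72],
    [[0,0,0],[0,0,0],72],
    [[0.003,0,0.02],[0,0,0],72],
    [[0.005,0,0.06],[0,0,0],72],
    [[0.005,0,0.1],[0,0,0],72],
    [[0.05,0.04,0.1],[0,-0.13,0],40],
    [[0.09,0.07,0.1],[0,-0.256,0],0],
    [[0.12,0.0985,0.09],[0,-0.256,0],0],
    [[0.12,0.0985,0.07],[0,-0.256,0],0]
  ]
}}

```text
clock: 8.55
tcp_pos: [0.592, -0.2615, 0.1161]
orientation: [-2.209, 2.225, -0.007]
contact_force: [-0.0, 1.3, -0.7]
grip_width: 0.003
```

```bash
python3 - <<'E'
from h import *
st()
im=r.grab_frame("scene");m=r.camera_model("scene")
u,v=proj(m,[.46,-.33,.05]).astype(int)
cv2.imwrite("pics/s5.png",cv2.resize(im[v-60:v+60,u-80:u+80],None,fx=3,fy=3,interpolation=cv2.INTER_CUBIC))
E
```

```text
tcp [ 0.592  -0.2615  0.1161] tilt 0.008 roll 0.001 yaw -1.578 F [-0.   1.3 -0.7] w 0.003 j [ 0.01  0.61  0.44  1.76 -0.34  0.84 -0.97] t 8.55
```

View pics/s5.png

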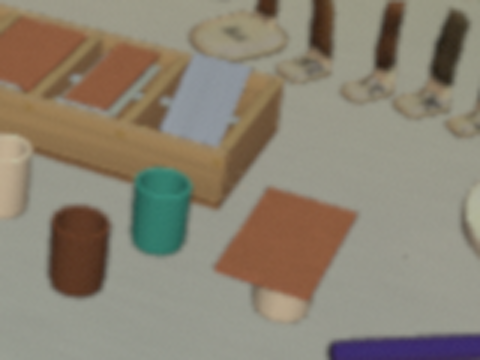

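The plate lies level on the cup at (285,245), and the pad is still tipped at (210,100). I press it back down.

Call:
{"fn": "arm_command", "kwargs": {
  "increments": [
    [[0,0,-0.02],[0,0,0],0],
    [[0,0,-0.035],[0,0,0],0],
    [[0,0,-0.043],[0,0,0],0],
    [[0,0,-0.051],[0,0,0],0],
    [[0,0,-0.058],[0,0,0],0],
    [[0,0,-0.061],[0,0,0],0],
    [[0,0,-0.063],[0,0,0],0],
    [[0,0,-0.063],[0,0,0],0]
  ]
}}

```text
clock: 9.4
tcp_pos: [0.5856, -0.2689, 0.0521]
orientation: [2.202, -2.239, 0.004]
contact_force: [1.8, -0.3, 3.0]
grip_width: 0.0001
```

Call:
{"fn": "arm_command", "kwargs": {
  "increments": [
    [[0,0,-0.002],[0,0,0],0],
    [[0,0,-0.002],[0,0,0],0],
    [[0,0,-0.003],[0,0,0],0],
    [[0,0,-0.003],[0,0,0],0]
  ]
}}

```text
clock: 9.8
tcp_pos: [0.5857, -0.269, 0.0517]
orientation: [-2.202, 2.24, -0.003]
contact_force: [-4.4, 2.0, 23.9]
grip_width: -0.0001
```

Call:
{"fn": "arm_command", "kwargs": {
  "increments": [
    [[0,0,0.04],[0,0,0],0],
    [[-0.02,0.04,0.05],[0,0,0],0],
    [[-0.045,0.085,0.05],[0,0,0],0],
    [[-0.058,0.128,0.05],[0,0,0],0],
    [[-0.058,0.128,0.045],[0,0,0],0],
    [[-0.058,0.128,0.015],[0,0,0],0],
    [[-0.058,0.128,0.007],[0,0,0],0],
    [[-0.058,0.128,0.002],[0,0,0],0],
    [[-0.058,0.128,-0.002],[0,0,0],0],
    [[-0.058,0.128,-0.005],[0,0,0],0]
  ]
}}

```text
clock: 10.8
tcp_pos: [0.5267, -0.1407, 0.0437]
orientation: [2.201, -2.239, 0.0]
contact_force: [-3.0, 1.0, 3.3]
grip_width: 0.0004
```

Call:
{"fn": "arm_command", "kwargs": {
  "increments": [
    [[0,0,-0.002],[0,0,0],0],
    [[0,0,-0.004],[0,0,0],0],
    [[0,0,-0.005],[0,0,0],0],
    [[0,0,-0.005],[0,0,0],0]
  ]
}}

```text
clock: 11.2
tcp_pos: [0.5277, -0.1406, 0.0402]
orientation: [2.203, -2.24, 0.002]
contact_force: [-8.0, 3.4, 17.4]
grip_width: -0.0
```

Call:
{"fn": "arm_command", "kwargs": {
  "increments": [
    [[0,0,0.045],[0,0,0],0],
    [[0,0,0.09],[0,0,0],40],
    [[0.02,0,0.09],[0,-0.12,0],75],
    [[0.0455,0,0.08],[0,-0.24,0],75],
    [[0.0455,0,0.067],[0,-0.345,0],75],
    [[0.0455,0,0.067],[0,-0.345,0],75],
    [[0.0455,0,0.067],[0,-0.345,0],75],
    [[0.0455,0,0.067],[0,-0.345,0],75]
  ]
}}

```text
clock: 12.0
tcp_pos: [0.5746, -0.1409, 0.1069]
orientation: [-2.016, 2.05, -0.355]
contact_force: [-0.1, 0.4, -0.9]
grip_width: 0.0636
```

```bash
python3 -c "from h import *;st()"
```

```text
tcp [ 0.5746 -0.1409  0.1069] tilt 0.346 roll -0.002 yaw -1.587 F [-0.1  0.4 -0.9] w 0.0636 j [-0.05  0.42  0.26  2.14 -0.56  0.3  -0.91] t 12.0
```

Call:
{"fn": "arm_command", "kwargs": {
  "increments": [
    [[0.008,0,-0.024],[0,0,0],75],
    [[0.016,0,-0.047],[0,0,0],75],
    [[0.016,0,-0.047],[0,0,0],75],
    [[0.016,0,-0.047],[0,0,0],75],
    [[0.016,0,-0.047],[0,0,0],50],
    [[0.016,0,-0.047],[0,0,0],50],
    [[0.016,0,-0.047],[0,0,0],50],
    [[0.016,0,-0.047],[0,0,0],50],
    [[0.016,0,-0.047],[0,0,0],50]
  ]
}}

```text
clock: 12.9
tcp_pos: [0.5898, -0.1406, 0.0599]
orientation: [-2.015, 2.049, -0.356]
contact_force: [-1.4, 0.9, 6.3]
grip_width: 0.0509
```

```bash
cat >> h.py <<'E'
def cups():
    im=r.grab_frame("top");cv2.imwrite("pics/tl.png",im);m=r.camera_model("top")
    b,g,rr=[im[...,i].astype(int) for i in range(3)]
    mk=((rr-b>5)&(g>120)).astype(np.uint8);mk[:202]=0;mk[270:]=0;mk[:,:205]=0;mk[:,450:]=0
    n,l,s,ce=cv2.connectedComponentsWithStats(mk)
    for i in range(1,n):
        if s[i,4]>60: print("white",s[i],ray(m,*ce[i],.042).round(4))
def scup(y0):
    im=r.grab_frame("scene");m=r.camera_model("scene")
    b,g,rr=[im[...,i].astype(int) for i in range(3)]
    mk=((rr-b>20)&(rr-b<70)&(g>130)).astype(np.uint8)
    u,v=proj(m,[.435,y0,.042]).astype(int);o=np.zeros_like(mk);o[v-40:v+60,u-50:u+50]=mk[v-40:v+60,u-50:u+50]
    n,l,s,ce=cv2.connectedComponentsWithStats(o)
    for i in range(1,n):
        if s[i,4]>150:
            x,y,w,h=s[i,:4];print("scene",s[i],ray(m,x+w/2,y+.46*w/2+1,.042).round(4))
E
python3 -c "
from h import *
st();cups();scup(-.186);scup(-.026);scup(.087)"
```

```text
tcp [ 0.5898 -0.1406  0.0599] tilt 0.348 roll -0.002 yaw -1.587 F [-1.4  0.9  6.3] w 0.0509 j [ 0.04  0.51  0.15  2.12 -0.63  0.21 -0.84] t 12.9
white [414 204  25  33  70] [ 0.4562 -0.3773  0.042 ]
white [219 213  18  15 192] [0.4383 0.0868 0.042 ]
white [205 249  48   8 102] [0.3658 0.0927 0.042 ]
scene [335 228  19  29 427] [ 0.4354 -0.1912  0.042 ]
scene [218 192  14  26 284] [0.4385 0.084  0.042 ]
scene [259 207  20  28 371] [ 0.4284 -0.0316  0.042 ]
scene [214 192  18  26 335] [0.4332 0.0849 0.042 ]
scene [259 207  13  28 319] [ 0.4301 -0.0222  0.042 ]
```

Call:
{"fn": "arm_command", "kwargs": {
  "increments": [
    [[0,0,0.03],[0,0,0],50],
    [[0,0,0.07],[0,0,0],50],
    [[0,0,0.1],[0,0,0],50],
    [[-0.03,-0.01,0.1],[0,0.14,0],50],
    [[-0.06,-0.025,0.1],[0,0.28,0],50],
    [[-0.09,-0.04,0.09],[0,0.42,0],50],
    [[-0.116,-0.047,0.08],[0,0.56,0],50],
    [[-0.116,-0.047,0.05],[0,0.6,0],50],
    [[-0.116,-0.047,0.04],[0,0.6,0],50],
    [[-0.116,-0.047,0.04],[0,0.6,0],50]
  ]
}}

```text
clock: 14.1
tcp_pos: [0.4718, -0.1868, 0.0975]
orientation: [2.066, -2.099, -0.266]
contact_force: [0.5, 0.0, -0.6]
grip_width: 0.0508
```

```bash
python3 - <<'E'
from h import *
st();scup(-.186)
im=r.grab_frame("scene");m=r.camera_model("scene")
u,v=proj(m,[.45,-.188,.08]).astype(int)
cv2.imwrite("pics/s6.png",cv2.resize(im[v-60:v+60,u-80:u+80],None,fx=3,fy=3,interpolation=cv2.INTER_CUBIC))
for q in([.437,-.188,.042],[.482,-.214,.099],[.482,-.162,.099],[.392,-.214,.099],[.392,-.162,.099]):print(((proj(m,q)-[u-80,v-60])*3).round())
E
```

```text
tcp [ 0.4718 -0.1868  0.0975] tilt -0.257 roll -0.001 yaw -1.586 F [ 0.5  0.  -0.6] w 0.0508 j [-0.19  0.59  0.54  1.94 -0.26  0.95 -1.09] t 14.1
scene [335 228  19  29 436] [ 0.4354 -0.1912  0.042 ]
[229. 244.]
[306. 141.]
[228. 121.]
[237. 205.]
[156. 182.]
```

View pics/s6.png

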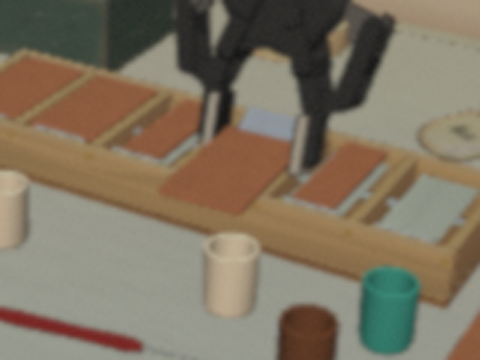

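The plate sits level over the cup at (231,245), with corners within a few pixels of the prediction. Pad 5 at the right is level.

Call:
{"fn": "arm_command", "kwargs": {
  "increments": [
    [[0.002,-0.002,-0.03],[0,0,0],50],
    [[0.002,-0.002,-0.045],[0,0,0],50],
    [[0.002,-0.002,-0.05],[0,0,0],50],
    [[0.002,-0.002,-0.052],[0,0,0],50],
    [[0.002,-0.002,-0.053],[0,0,0],50],
    [[0.002,-0.002,-0.053],[0,0,0],50]
  ]
}}

```text
clock: 14.8
tcp_pos: [0.4752, -0.1895, 0.0465]
orientation: [2.067, -2.101, -0.262]
contact_force: [-1.3, 0.0, 0.9]
grip_width: 0.051
```

Call:
{"fn": "arm_command", "kwargs": {
  "increments": [
    [[0,0,-0.001],[0,0,0],50],
    [[0,0,-0.001],[0,0,0],72],
    [[0,0,-0.001],[0,0,0],72],
    [[0,0,-0.001],[0,0,0],72],
    [[0.003,0,0.02],[0,0,0],72],
    [[0.005,0,0.06],[0,0,0],72],
    [[0.005,0,0.095],[0,0,0],72],
    [[0.05,0.02,0.095],[0,-0.13,0],40],
    [[0.09,0.04,0.09],[0,-0.257,0],0],
    [[0.112,0.049,0.07],[0,-0.257,0],0]
  ]
}}

```text
clock: 15.8
tcp_pos: [0.5894, -0.139, 0.1184]
orientation: [-2.198, 2.234, -0.013]
contact_force: [0.1, 0.5, -0.4]
grip_width: 0.0181
```

Call:
{"fn": "arm_command", "kwargs": {
  "increments": [
    [[0,0,-0.015],[0,0,0],0],
    [[0,0,-0.035],[0,0,0],0],
    [[0,0,-0.043],[0,0,0],0],
    [[0,0,-0.051],[0,0,0],0],
    [[0,0,-0.058],[0,0,0],0],
    [[0,0,-0.062],[0,0,0],0],
    [[0,0,-0.064],[0,0,0],0],
    [[0,0,-0.065],[0,0,0],0],
    [[0,0,-0.065],[0,0,0],0]
  ]
}}

```text
clock: 16.7
tcp_pos: [0.5873, -0.1409, 0.052]
orientation: [-2.202, 2.239, -0.006]
contact_force: [-0.1, 0.0, 9.5]
grip_width: 0.0001
```

Call:
{"fn": "arm_command", "kwargs": {
  "increments": [
    [[0,0,-0.0015],[0,0,0],0],
    [[0,0,0.04],[0,0,0],0],
    [[-0.02,0.04,0.05],[0,0,0],0],
    [[-0.045,0.085,0.05],[0,0,0],0],
    [[-0.058,0.1275,0.05],[0,0,0],0],
    [[-0.058,0.1275,0.045],[0,0,0],0],
    [[-0.058,0.1275,0.015],[0,0,0],0],
    [[-0.058,0.1275,0.007],[0,0,0],0],
    [[-0.058,0.1275,0.002],[0,0,0],0],
    [[-0.058,0.1275,-0.003],[0,0,0],0]
  ]
}}

```text
clock: 17.7
tcp_pos: [0.5277, -0.0136, 0.0475]
orientation: [2.201, -2.24, 0.001]
contact_force: [-4.2, 1.4, 3.4]
grip_width: 0.0
```

Call:
{"fn": "arm_command", "kwargs": {
  "increments": [
    [[0,0,-0.003],[0,0,0],0],
    [[0,0,-0.006],[0,0,0],0],
    [[0,0,-0.008],[0,0,0],0],
    [[0,0,-0.008],[0,0,0],0]
  ]
}}

```text
clock: 18.1
tcp_pos: [0.5292, -0.0135, 0.0406]
orientation: [-2.202, 2.24, -0.005]
contact_force: [-5.8, -1.9, 12.1]
grip_width: 0.0002
```

```bash
python3 - <<'E'
from h import *
st()
im=r.grab_frame("scene");m=r.camera_model("scene")
u,v=proj(m,[.48,-.1,.04]).astype(int)
cv2.imwrite("pics/s7.png",cv2.resize(im[v-75:v+75,u-100:u+100],None,fx=3,fy=3,interpolation=cv2.INTER_CUBIC))
E
```

```text
tcp [ 0.5292 -0.0135  0.0406] tilt 0.003 roll -0.002 yaw -1.588 F [-5.8 -1.9 12.1] w 0.0002 j [-0.43  0.58  0.43  2.08 -0.43  0.57 -1.28] t 18.1
```

View pics/s7.png

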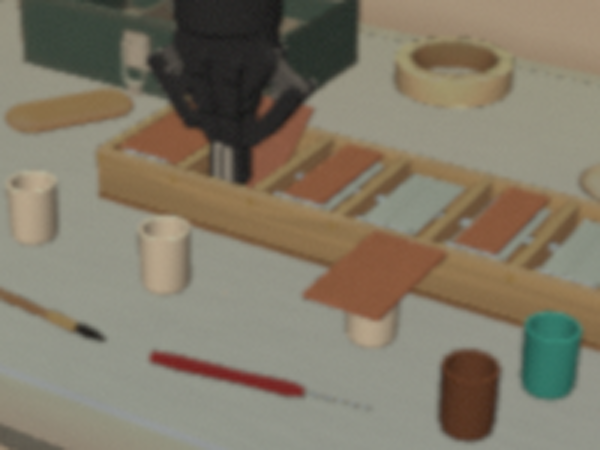

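Cup at (372,300) is covered, pad 3 is level and the bay 1 plate is tipped. I use a slightly smaller tilt here to respect joint 6.

Call:
{"fn": "arm_command", "kwargs": {
  "increments": [
    [[0,0,0.045],[0,0,0],0],
    [[0,0,0.09],[0,0,0],40],
    [[0.02,0,0.09],[0,-0.12,0],75],
    [[0.046,0,0.08],[0,-0.24,0],75],
    [[0.048,0,0.067],[0,-0.28,0],75],
    [[0.048,0,0.067],[0,-0.28,0],75],
    [[0.048,0,0.067],[0,-0.28,0],75],
    [[0.048,0,0.067],[0,-0.28,0],75]
  ]
}}

```text
clock: 18.95
tcp_pos: [0.5781, -0.013, 0.1077]
orientation: [-2.052, 2.087, -0.295]
contact_force: [0.1, -0.3, 0.2]
grip_width: 0.0642
```

```bash
python3 -c "from h import *;st()"
```

```text
tcp [ 0.5781 -0.013   0.1077] tilt 0.284 roll -0.002 yaw -1.587 F [ 0.1 -0.3  0.2] w 0.0642 j [-0.46  0.43  0.44  2.14 -0.45  0.36 -1.27] t 18.95
```

Descend by (0.0135, 0, -0.048) and close.

Call:
{"fn": "arm_command", "kwargs": {
  "increments": [
    [[0.007,0,-0.024],[0,0,0],75],
    [[0.0135,0,-0.047],[0,0,0],75],
    [[0.0135,0,-0.0475],[0,0,0],75],
    [[0.0135,0,-0.0475],[0,0,0],75],
    [[0.0135,0,-0.0475],[0,0,0],50],
    [[0.0135,0,-0.0475],[0,0,0],50],
    [[0.0135,0,-0.0475],[0,0,0],50],
    [[0.0135,0,-0.0475],[0,0,0],50],
    [[0.0135,0,-0.0475],[0,0,0],50]
  ]
}}

```text
clock: 19.85
tcp_pos: [0.5913, -0.013, 0.0604]
orientation: [-2.051, 2.086, -0.296]
contact_force: [-2.3, -0.1, 6.2]
grip_width: 0.051
```

```bash
python3 -c "
from h import *
st();scup(-.026);scup(.087)"
```

```text
tcp [ 0.5913 -0.013   0.0604] tilt 0.284 roll -0.002 yaw -1.587 F [-2.3 -0.1  6.2] w 0.051 j [-0.36  0.52  0.33  2.12 -0.52  0.27 -1.2 ] t 19.85
scene [218 192  14  26 271] [0.4385 0.084  0.042 ]
scene [259 207  20  28 361] [ 0.4284 -0.0316  0.042 ]
scene [214 192  18  26 326] [0.4332 0.0849 0.042 ]
scene [259 207  13  28 315] [ 0.4301 -0.0222  0.042 ]
```

Call:
{"fn": "arm_command", "kwargs": {
  "increments": [
    [[0,0,0.03],[0,0,0],50],
    [[0,0,0.07],[0,0,0],50],
    [[0,0,0.1],[0,0,0],50],
    [[-0.03,-0.005,0.1],[0,0.14,0],50],
    [[-0.06,-0.01,0.1],[0,0.28,0],50],
    [[-0.09,-0.0145,0.09],[0,0.42,0],50],
    [[-0.124,-0.0145,0.08],[0,0.56,0],50],
    [[-0.124,-0.0145,0.05],[0,0.6,0],50],
    [[-0.124,-0.0145,0.04],[0,0.6,0],50],
    [[-0.124,-0.0145,0.04],[0,0.6,0],50]
  ]
}}

```text
clock: 20.95
tcp_pos: [0.4656, -0.0273, 0.0983]
orientation: [2.03, -2.063, -0.324]
contact_force: [0.5, 0.4, 0.4]
grip_width: 0.0508
```

```bash
python3 - <<'E'
from h import *
st();scup(-.026)
E
```

```text
tcp [ 0.4656 -0.0273  0.0983] tilt -0.32 roll -0.003 yaw -1.586 F [0.5 0.4 0.4] w 0.0508 j [-0.49  0.57  0.56  1.98 -0.33  1.01 -1.32] t 20.95
scene [218 192  14  26 273] [0.4385 0.084  0.042 ]
scene [259 207  18  28 363] [ 0.4289 -0.0289  0.042 ]
```

Call:
{"fn": "arm_command", "kwargs": {
  "increments": [
    [[0.001,-0.0005,-0.03],[0,0,0],50],
    [[0.001,-0.0005,-0.045],[0,0,0],50],
    [[0.001,-0.0005,-0.05],[0,0,0],50],
    [[0.001,-0.0005,-0.052],[0,0,0],50],
    [[0.001,-0.0005,-0.053],[0,0,0],50],
    [[0.001,-0.0005,-0.053],[0,0,0],50]
  ]
}}

```text
clock: 21.6
tcp_pos: [0.4678, -0.0279, 0.047]
orientation: [2.032, -2.065, -0.323]
contact_force: [-0.6, 0.2, 0.3]
grip_width: 0.0506
```

Call:
{"fn": "arm_command", "kwargs": {
  "increments": [
    [[0,0,-0.0015],[0,0,0],50],
    [[0,0,-0.0015],[0,0,0],50],
    [[0,0,-0.0015],[0,0,0],72],
    [[0,0,-0.0015],[0,0,0],72],
    [[0,0,-0.0015],[0,0,0],72],
    [[0.003,0,0.02],[0,0,0],72],
    [[0.005,0,0.06],[0,0,0],72],
    [[0.005,0,0.095],[0,0,0],72],
    [[0.05,0.0145,0.095],[0,-0.13,0],40],
    [[0.09,0.0145,0.09],[0,-0.26,0],0]
  ]
}}

```text
clock: 22.6
tcp_pos: [0.5607, -0.0113, 0.1381]
orientation: [2.181, -2.212, -0.053]
contact_force: [-0.0, 0.8, -0.6]
grip_width: 0.0331
```

Call:
{"fn": "arm_command", "kwargs": {
  "increments": [
    [[0.031,0,-0.02],[0,-0.06,0],0],
    [[0.031,0,-0.035],[0,-0.06,0],0],
    [[0.031,0,-0.055],[0,-0.06,0],0],
    [[0.031,0,-0.063],[0,-0.06,0],0],
    [[0.031,0,-0.071],[0,-0.06,0],0],
    [[0.031,0,-0.078],[0,-0.06,0],0],
    [[0.031,0,-0.083],[0,-0.06,0],0],
    [[0.031,0,-0.085],[0,-0.06,0],0],
    [[0.031,0,-0.086],[0,-0.06,0],0],
    [[0.031,0,-0.086],[0,-0.06,0],0]
  ]
}}

```text
clock: 23.6
tcp_pos: [0.5889, -0.0135, 0.0518]
orientation: [-2.201, 2.239, -0.004]
contact_force: [-1.7, 1.4, 14.1]
grip_width: 0.0003
```

Call:
{"fn": "arm_command", "kwargs": {
  "increments": [
    [[0,0,-0.001],[0,0,0],0],
    [[0,0,0.04],[0,0,0],0],
    [[-0.02,0.03,0.05],[0,0,0],0],
    [[-0.045,0.05,0.05],[0,0,0],0],
    [[-0.0575,0.064,0.05],[0,0,0],0],
    [[-0.0575,0.064,0.045],[0,0,0],0],
    [[-0.0575,0.064,0.015],[0,0,0],0],
    [[-0.0575,0.064,0.007],[0,0,0],0],
    [[-0.0575,0.064,0.002],[0,0,0],0],
    [[-0.0575,0.064,-0.003],[0,0,0],0]
  ]
}}

```text
clock: 24.6
tcp_pos: [0.5298, 0.0499, 0.0469]
orientation: [2.201, -2.239, 0.002]
contact_force: [-4.8, 0.3, 3.7]
grip_width: -0.0001
```

Call:
{"fn": "arm_command", "kwargs": {
  "increments": [
    [[0,0,-0.003],[0,0,0],0],
    [[0,0,-0.006],[0,0,0],0],
    [[0,0,-0.008],[0,0,0],0],
    [[0,0,-0.008],[0,0,0],0]
  ]
}}

```text
clock: 25.0
tcp_pos: [0.5312, 0.05, 0.041]
orientation: [-2.201, 2.24, -0.004]
contact_force: [-9.8, -0.6, 23.1]
grip_width: 0.0002
```

Call:
{"fn": "arm_command", "kwargs": {
  "increments": [
    [[0,0,0.045],[0,0,0],0],
    [[0,0,0.09],[0,0,0],40],
    [[0.02,0,0.09],[0,-0.12,0],75],
    [[0.046,0,0.08],[0,-0.24,0],75],
    [[0.048,0,0.067],[0,-0.28,0],75],
    [[0.048,0,0.067],[0,-0.28,0],75],
    [[0.048,0,0.067],[0,-0.28,0],75],
    [[0.048,0,0.067],[0,-0.28,0],75]
  ]
}}

```text
clock: 25.8
tcp_pos: [0.5801, 0.0506, 0.1072]
orientation: [-2.052, 2.087, -0.295]
contact_force: [-0.2, -0.1, 0.3]
grip_width: 0.0643
```

```bash
python3 - <<'E'
from h import *
st()
im=r.grab_frame("scene");m=r.camera_model("scene")
u,v=proj(m,[.5,0.0,.04]).astype(int)
cv2.imwrite("pics/s8.png",cv2.resize(im[v-75:v+75,u-100:u+100],None,fx=3,fy=3,interpolation=cv2.INTER_CUBIC))
E
```

```text
tcp [0.5801 0.0506 0.1072] tilt 0.284 roll -0.002 yaw -1.587 F [-0.2 -0.1  0.3] w 0.0643 j [-0.64  0.45  0.51  2.13 -0.45  0.37 -1.39] t 25.8
```

View pics/s8.png

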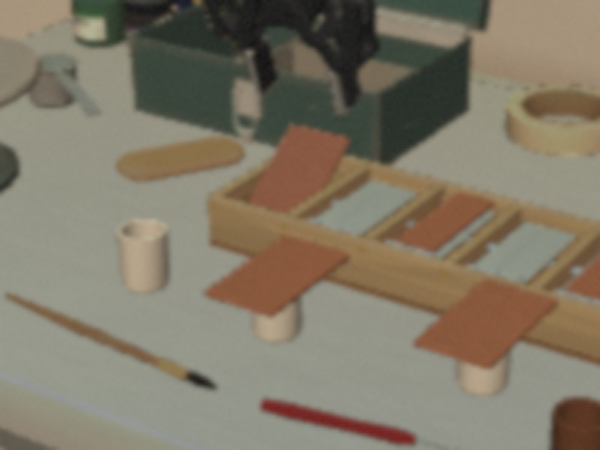

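The last full-width plate is tipped at (300,165). Two cups in view are covered, at (275,310) and (483,365), and the last one is open at (144,245).

Call:
{"fn": "arm_command", "kwargs": {
  "increments": [
    [[0.007,0,-0.024],[0,0,0],75],
    [[0.0128,0,-0.047],[0,0,0],75],
    [[0.0128,0,-0.0472],[0,0,0],75],
    [[0.0128,0,-0.0472],[0,0,0],75],
    [[0.0128,0,-0.0472],[0,0,0],50],
    [[0.0128,0,-0.0472],[0,0,0],50],
    [[0.0128,0,-0.0472],[0,0,0],50],
    [[0.0128,0,-0.0472],[0,0,0],50],
    [[0.0128,0,-0.0472],[0,0,0],50]
  ]
}}

```text
clock: 26.75
tcp_pos: [0.5926, 0.0506, 0.0601]
orientation: [-2.051, 2.086, -0.295]
contact_force: [-1.1, -1.6, 5.7]
grip_width: 0.0508
```

```bash
python3 -c "
from h import *
st();scup(.087);cups()"
```

```text
tcp [0.5926 0.0506 0.0601] tilt 0.284 roll -0.002 yaw -1.587 F [-1.1 -1.6  5.7] w 0.0508 j [-0.54  0.54  0.4   2.12 -0.52  0.28 -1.32] t 26.75
scene [214 192  18  26 328] [0.4332 0.0849 0.042 ]
white [267 203  24  41 149] [ 0.426  -0.0285  0.042 ]
white [330 202  23  35  87] [ 0.4231 -0.1762  0.042 ]
white [414 204  26  33  71] [ 0.4554 -0.3776  0.042 ]
white [219 213  18  15 192] [0.4383 0.0868 0.042 ]
white [205 249  69  10 170] [0.3626 0.0573 0.042 ]
```

Call:
{"fn": "arm_command", "kwargs": {
  "increments": [
    [[0,0,0.03],[0,0,0],50],
    [[0,0,0.07],[0,0,0],50],
    [[0,0,0.1],[0,0,0],50],
    [[-0.03,0.01,0.1],[0,0.14,0],50],
    [[-0.06,0.02,0.1],[0,0.28,0],50],
    [[-0.09,0.03,0.09],[0,0.42,0],50],
    [[-0.12,0.0355,0.08],[0,0.56,0],50],
    [[-0.12,0.0355,0.05],[0,0.6,0],50],
    [[-0.12,0.0355,0.04],[0,0.6,0],50],
    [[-0.12,0.0355,0.04],[0,0.6,0],50]
  ]
}}

```text
clock: 27.85
tcp_pos: [0.4708, 0.0857, 0.098]
orientation: [2.029, -2.063, -0.324]
contact_force: [-0.3, -0.5, 0.3]
grip_width: 0.0508
```

```bash
python3 - <<'E'
from h import *
st();scup(.087)
E
```

```text
tcp [0.4708 0.0857 0.098 ] tilt -0.319 roll -0.003 yaw -1.586 F [-0.3 -0.5  0.3] w 0.0508 j [-0.69  0.59  0.57  1.96 -0.41  1.04 -1.46] t 27.85
scene [214 192  18  26 330] [0.4332 0.0849 0.042 ]
```

Call:
{"fn": "arm_command", "kwargs": {
  "increments": [
    [[0.001,0,-0.03],[0,0,0],50],
    [[0.001,0,-0.045],[0,0,0],50],
    [[0.001,0,-0.05],[0,0,0],50],
    [[0.001,0,-0.052],[0,0,0],50],
    [[0.001,0,-0.053],[0,0,0],50],
    [[0.001,0,-0.053],[0,0,0],50]
  ]
}}

```text
clock: 28.5
tcp_pos: [0.4732, 0.0862, 0.0468]
orientation: [2.032, -2.065, -0.323]
contact_force: [1.1, 0.2, -0.6]
grip_width: 0.0504
```

Call:
{"fn": "arm_command", "kwargs": {
  "increments": [
    [[0,0,-0.0015],[0,0,0],50],
    [[0,0,-0.0015],[0,0,0],50],
    [[0,0,-0.0015],[0,0,0],72],
    [[0,0,-0.0015],[0,0,0],72],
    [[0,0,-0.0015],[0,0,0],72],
    [[0.003,0,0.02],[0,0,0],72],
    [[0.005,0,0.06],[0,0,0],72],
    [[0.005,0,0.095],[0,0,0],72],
    [[0.05,-0.0355,0.095],[0,-0.13,0],40],
    [[0.085,-0.0355,0.09],[0,-0.26,0],0]
  ]
}}

```text
clock: 29.5
tcp_pos: [0.5601, 0.047, 0.1383]
orientation: [2.173, -2.217, -0.05]
contact_force: [-0.8, -0.4, -0.2]
grip_width: 0.0332
```

Call:
{"fn": "arm_command", "kwargs": {
  "increments": [
    [[0.031,0,-0.02],[0,-0.06,0],0],
    [[0.031,0,-0.035],[0,-0.06,0],0],
    [[0.031,0,-0.055],[0,-0.06,0],0],
    [[0.031,0,-0.063],[0,-0.06,0],0],
    [[0.031,0,-0.071],[0,-0.06,0],0],
    [[0.031,0,-0.078],[0,-0.06,0],0],
    [[0.031,0,-0.083],[0,-0.06,0],0],
    [[0.031,0,-0.085],[0,-0.06,0],0],
    [[0.031,0,-0.086],[0,-0.06,0],0],
    [[0.031,0,-0.086],[0,-0.06,0],0]
  ]
}}

```text
clock: 30.5
tcp_pos: [0.5893, 0.0507, 0.0518]
orientation: [-2.201, 2.239, -0.004]
contact_force: [-1.6, -0.2, 16.9]
grip_width: -0.0001
```

Call:
{"fn": "arm_command", "kwargs": {
  "increments": [
    [[0,0,0.05],[0,0,0],0],
    [[0,0,0.1],[0,0,0],0],
    [[0,0,0.15],[0,0,0],0],
    [[0,0,0.2],[0,0,0],0],
    [[-0.03,-0.05,0.2],[0,0,0],0],
    [[-0.05,-0.1,0.2],[0,0,0],0],
    [[-0.08,-0.15,0.2],[0,0,0],0],
    [[-0.11,-0.2,0.2],[0,0,0],0],
    [[-0.13,-0.25,0.2],[0,0,0],0],
    [[-0.15,-0.3,0.2],[0,0,0],0]
  ]
}}

```text
clock: 31.5
tcp_pos: [0.4504, -0.2169, 0.2496]
orientation: [-2.203, 2.238, -0.0]
contact_force: [1.7, -0.6, 0.1]
grip_width: -0.0002
```

Call:
{"fn": "arm_command", "kwargs": {
  "increments": [
    [[-0.04,-0.15,0],[0,0,0.1],0],
    [[-0.08,-0.3,0],[0,0,0.2],0],
    [[-0.12,-0.35,0],[0,0,0.43],0],
    [[-0.15,-0.37,0],[0,0,0.43],0],
    [[-0.15,-0.37,0],[0,0,0.43],0],
    [[-0.15,-0.37,0],[0,0,0.43],0],
    [[-0.15,-0.37,0],[0,0,0.43],0],
    [[-0.15,-0.37,0],[0,0,0.43],0],
    [[-0.15,-0.37,0],[0,0,0.43],0],
    [[-0.15,-0.37,0],[0,0,0.43],0]
  ]
}}

```text
clock: 32.5
tcp_pos: [0.3004, -0.5867, 0.2492]
orientation: [-2.626, 1.722, -0.0]
contact_force: [0.4, 0.3, -0.7]
grip_width: 0.0002
```

```bash
python3 - <<'E'
from h import *
st()
t=r.grab_frame("top");m=r.camera_model("top")
cv2.imwrite("pics/t9.png",cv2.resize(t[130:260,200:450],None,fx=3.2,fy=3.2,interpolation=cv2.INTER_CUBIC))
s=r.grab_frame("scene");cv2.imwrite("pics/s9.png",cv2.resize(s[140:320,170:490],None,fx=2.5,fy=2.5,interpolation=cv2.INTER_CUBIC))
hsv=cv2.cvtColor(t,cv2.COLOR_BGR2HSV)
mk=cv2.inRange(hsv,(3,110,90),(12,255,255));mk[:140]=0;mk[240:]=0;mk[:,:205]=0;mk[:,450:]=0
n,l,st_,ce=cv2.connectedComponentsWithStats(mk)
for i in range(1,n):
    if st_[i,4]>100: print(st_[i],ray(m,*ce[i],.047 if ce[i][1]>190 else .04).round(4))
E
```

```text
tcp [ 0.3004 -0.5867  0.2492] tilt 0.001 roll 0.001 yaw -1.161 F [ 0.4  0.3 -0.7] w 0.0002 j [ 0.5   0.54  0.74  1.63 -0.4   1.13  0.18] t 32.5
[294 148  13  37 413] [ 0.565  -0.0772  0.04  ]
[348 149  14  36 397] [ 0.5634 -0.2055  0.04  ]
[331 198  21  37 772] [ 0.4471 -0.1712  0.047 ]
[217 203  22  37 780] [0.436  0.0851 0.047 ]
[268 205  21  35 724] [ 0.4332 -0.0282  0.047 ]
[416 206  23  34 708] [ 0.4312 -0.3662  0.047 ]
```

View pics/t9.png

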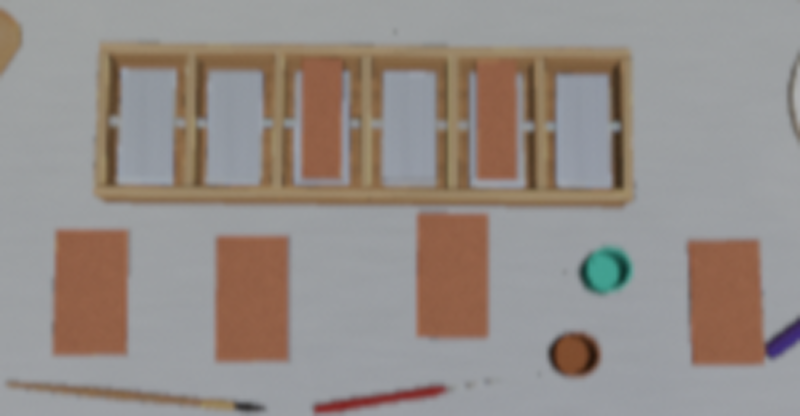

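View pics/s9.png

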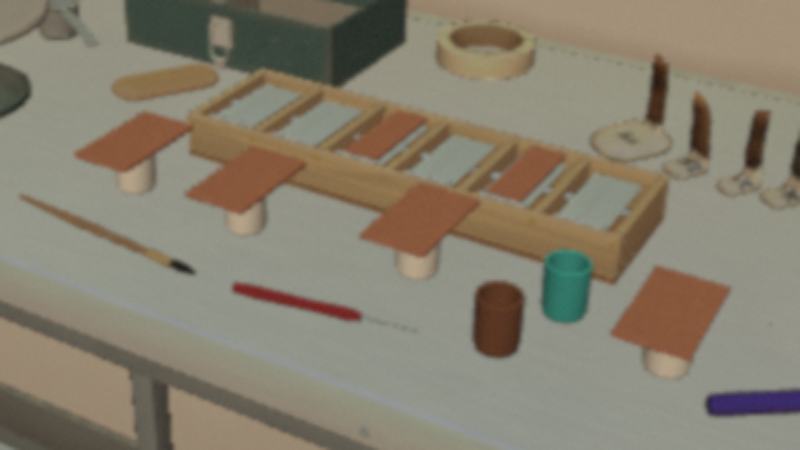

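Pads all look level, and the narrow plates are within 1 mm of their start. The third cover now lies at (0.447, -0.171), about 15 mm from where I put it. I check where its cup is from the visible lower parts of the cups.

```bash
python3 - <<'E'
from h import *
im=r.grab_frame("scene");m=r.camera_model("scene")
b,g,rr=[im[...,i].astype(int) for i in range(3)]
mk=((rr-b>15)&(rr-b<75)&(g>100)).astype(np.uint8)
for p in([.436,.0851],[.4332,-.0282],[.4471,-.1712],[.4312,-.3662]):
    u,v=proj(m,[*p,.015]).astype(int);o=np.zeros_like(mk);o[v-22:v+25,u-25:u+25]=mk[v-22:v+25,u-25:u+25]
    n,l,s,ce=cv2.connectedComponentsWithStats(o);i=1+np.argmax(s[1:,4]);x,y,w,h,a=s[i]
    q=ray(m,x+w/2,y+h,0);print(s[i],"front base",q.round(4),"plate",p,"diff",(q[:2]-p).round(4))
E
```

```text
[199 186  50  33 403] front base [0.4202 0.0756 0.    ] plate [0.436, 0.0851] diff [-0.0158 -0.0095]
[244 201  33  34 276] front base [ 0.4079 -0.0243  0.    ] plate [0.4332, -0.0282] diff [-0.0253  0.0039]
[312 222  50  31 276] front base [ 0.4289 -0.1809  0.    ] plate [0.4471, -0.1712] diff [-0.0182 -0.0097]
[414 254  47  38 277] front base [ 0.4123 -0.3766  0.    ] plate [0.4312, -0.3662] diff [-0.0189 -0.0104]
```

```bash
python3 - <<'E'
from h import *
im=r.grab_frame("scene");m=r.camera_model("scene")
b,g,rr=[im[...,i].astype(int) for i in range(3)]
for p,(a,c) in zip(([.436,.0851],[.4332,-.0282],[.4471,-.1712],[.4312,-.3662]),((137,193),(246,235),(418,278),(667,377))):
    q=ray(m,170+a/2.5,140+c/2.5,0)
    print("front base",q.round(4),"diff from plate",(q[:2]-p).round(4))
    row=int(140+c/2.5-6);x0=int(170+a/2.5)
    print(row,[(x,int(rr[row,x]-b[row,x]),int(g[row,x])) for x in range(x0-14,x0+15,1)])
E
```

```text
front base [0.4269 0.079  0.    ] diff from plate [-0.0091 -0.0061]
211 [(210, 13, 149), (211, 13, 149), (212, 13, 149), (213, 13, 149), (214, 13, 147), (215, 15, 145), (216, 24, 139), (217, 35, 143), (218, 40, 152), (219, 43, 159), (220, 43, 161), (221, 44, 161), (222, 43, 162), (223, 42, 159), (224, 42, 156), (225, 40, 152), (226, 39, 146), (227, 36, 139), (228, 34, 129), (229, 30, 119), (230, 26, 107), (231, 20, 100), (232, 15, 120), (233, 14, 144), (234, 13, 150), (235, 14, 149), (236, 12, 149), (237, 12, 149), (238, 12, 149)]
front base [ 0.4188 -0.0352  0.    ] diff from plate [-0.0144 -0.007 ]
228 [(254, 11, 150), (255, 10, 149), (256, 11, 149), (257, 11, 150), (258, 12, 148), (259, 16, 142), (260, 27, 136), (261, 37, 143), (262, 40, 153), (263, 42, 158), (264, 43, 162), (265, 42, 163), (266, 43, 162), (267, 43, 160), (268, 42, 157), (269, 40, 154), (270, 39, 149), (271, 38, 142), (272, 35, 135), (273, 33, 124), (274, 28, 111), (275, 23, 101), (276, 16, 115), (277, 12, 136), (278, 12, 147), (279, 12, 148), (280, 12, 150), (281, 12, 149), (282, 11, 149)]
front base [ 0.4344 -0.
[... 347 characters left out ...]
, 142), (342, 35, 134), (343, 32, 123), (344, 25, 114), (345, 17, 122), (346, 11, 138), (347, 10, 146), (348, 10, 146), (349, 10, 147), (350, 9, 148), (351, 10, 147)]
front base [ 0.4148 -0.3746  0.    ] diff from plate [-0.0164 -0.0084]
284 [(422, 8, 150), (423, 9, 148), (424, 9, 148), (425, 9, 145), (426, 11, 134), (427, 19, 119), (428, 29, 117), (429, 33, 126), (430, 35, 135), (431, 38, 145), (432, 40, 148), (433, 41, 153), (434, 41, 158), (435, 42, 159), (436, 42, 160), (437, 42, 161), (438, 43, 160), (439, 42, 158), (440, 42, 155), (441, 42, 148), (442, 44, 140), (443, 45, 131), (444, 45, 119), (445, 40, 107), (446, 26, 110), (447, 15, 129), (448, 9, 144), (449, 9, 148), (450, 10, 149)]
```

The third cup was knocked aside with its cover riding along. Cup-to-plate offsets are the same for all four within a few mm, so everything is in tolerance and I hand in.

```bash
python3 -c "
from bench import r
print(r.hand_in())"
```

```text
the job is handed in; nothing more can be done
None
```

All four white cups are covered with full-width plates, taken from bays 0, 1, 3 and 5, and I handed the job in about 33 s into the 210 s limit. No verdict came back.

- **Plates on cups:** the last pictures show all four plates lying flat on upright cups. The cup-to-plate offset agreed across all four to about 7 mm along the plate and 2 mm across, against limits of 26 mm and 9 mm.
- **Knocked cup:** the third cup from the left ended about 17 mm from where I had covered it. Its plate moved with it and still sat centred.
- **Rack:** the two narrow plates were within 1 mm of their starting places. I pressed the four emptied pads back to their level stop, and all six pads looked level in the last pictures.
- **Look-alikes:** I did not touch the turquoise and brown cups.
- **Check that failed:** my first attempt to measure the cup bases gave inconsistent numbers because the colour mask picked up other things. I replaced it with positions read by eye from the last scene picture, which agreed.

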